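# Find the groove that fits the tongued sample

### The job

Take the tongued sample out of the slot at the yellow end of the stand and find, by trying it, the narrowest groove of the groove gauge that its tongue will drop into; leave it standing there by itself, upright and fully home with both shoulders down on the board and its whole tongue inside the groove. Feel for the groove gently, never force the sample against the gauge, and leave the other two samples and everything else on the bench where they are.

Things in the scene. Friction and masses are not known exactly. Their poses are not given: they have to be found in the camera images.
- piece_a: sample of tongued stock, 80 mm tall, 70 wide, 115 g, tongue down in a slot of the stand (which one varies). From below: tongue 8 mm high; stock 16 high, 5 mm thicker (2.5 mm shoulder each side); dark handling block 36 thick, 56 high. Tongue thickness unmarked, 9 to 20 mm, different on each. All centred. Origin: centre of the tongue's underside; x along the tongue (70 mm), y across, z up
- piece_b: sample of tongued stock, 80 mm tall, 70 wide, 115 g, tongue down in a slot of the stand (which one varies). From below: tongue 8 mm high; stock 16 high, 5 mm thicker (2.5 mm shoulder each side); dark handling block 36 thick, 56 high. Tongue thickness unmarked, 9 to 20 mm, different on each. All centred. Origin: centre of the tongue's underside; x along the tongue (70 mm), y across, z up
- piece_c: sample of tongued stock, 80 mm tall, 70 wide, 115 g, tongue down in a slot of the stand (which one varies). From below: tongue 8 mm high; stock 16 high, 5 mm thicker (2.5 mm shoulder each side); dark handling block 36 thick, 56 high. Tongue thickness unmarked, 9 to 20 mm, different on each. All centred. Origin: centre of the tongue's underside; x along the tongue (70 mm), y across, z up
- stand: fixed plywood stand, 110 mm along its x, 222 along its y (foot plate 5 mm more all round), 40 mm high; three slots 27 mm wide, 26 deep, along x at its y = -80, 0, +80 mm. The end block at +y is yellow. Samples stand loosely in the slots with their handling blocks on its top, the tongue's underside 16 mm above the bench, their tops 96. Origin: centre of its underside
- first_slot (a point): mouth of the stand's slot at the yellow end, middle of its length, on the stand's top face (40 mm above the bench); axes as the stand's
- gauge: groove gauge: brown board fixed to the bench, 110 mm along its x, 226 along y, top 32 mm above the bench; five open-ended grooves along x, 16 deep, 42 apart, narrowest at -y, counted by 1 to 5 brass pins. In its own groove a tongue has 1.5 mm of play and goes in 8 mm, until the shoulders rest on the top; the next narrower refuses it, the next wider swallows the stock too. Origin under its centre
- groove1 (a point): groove 1 of the gauge, 6 mm wide: middle of its mouth, on the top face (32 mm above the bench); axes as the gauge's, x along the groove, y towards the wider grooves
- groove2 (a point): groove 2 of the gauge, 11 mm wide: middle of its mouth, on the top face (32 mm above the bench); axes as the gauge's, x along the groove, y towards the wider grooves
- groove3 (a point): groove 3 of the gauge, 16 mm wide: middle of its mouth, on the top face (32 mm above the bench); axes as the gauge's, x along the groove, y towards the wider grooves
- groove4 (a point): groove 4 of the gauge, 21 mm wide: middle of its mouth, on the top face (32 mm above the bench); axes as the gauge's, x along the groove, y towards the wider grooves
- groove5 (a point): groove 5 of the gauge, 26 mm wide: middle of its mouth, on the top face (32 mm above the bench); axes as the gauge's, x along the groove, y towards the wider grooves
- mallet: wooden joiner's mallet lying flat, 328 mm long along its x with the head (125 x 85 x 60 mm) at +x, a bystander; origin on the bench under the handle, 150 mm from its free end
- square: steel combination square with grey head lying flat, blade 200 x 26 mm, 18 mm high, a bystander; origin on the bench under the blade's middle
- glue: white glue bottle with orange cap, 60 mm across, 165 mm tall, standing, a bystander; origin at the centre of its underside
- plane: small block plane, 160 x 48 mm, 67 mm tall, a bystander; origin at the centre of its sole
- tape: blue tape measure, about 75 x 40 x 61 mm, a bystander; origin under its middle
- pencil: flat red carpenter's pencil, 170 mm long, 8 mm high, a bystander; origin under its middle
Things that resemble listed ones, but are neither listed nor needed, are in the scene too. Leave any turquoise look-alike of the piece_c alone.

How it is judged:
On the way:
1. the sample is lifted clear of the stand (height (world z) of any of piece_a, piece_b, piece_c above 0.04 m), for 0.1 s.
At the end, for the whole second after the job is handed in: the sample from the yellow end stands in the groove where its shoulders rest on the top (origin 8 mm below it within 2), within 3 mm across and 22 mm along the groove's middle, upright and in line to 0.06 rad, at rest; the yellow-end slot is empty, the other samples moved less than 8 mm ((((y of piece_a in the frame of groove1 between -0.003 and 0.003 m or y of piece_a in the frame of groove2 between -0.003 and 0.003 m or y of piece_a in the frame of groove3 between -0.003 and 0.003 m or y of piece_a in the frame of groove4 between -0.003 and 0.003 m or y of piece_a in the frame of groove5 between -0.003 and 0.003 m) and x of piece_a in the frame of groove1 between -0.022 and 0.022 m and z of piece_a in the frame of groove1 between -0.01 and -0.006 m and angle between piece_a's own z axis and vertical below 0.06 rad and angle between the x axis of piece_a and the x axis of gauge, either way round below 0.06 rad and linear speed of piece_a below 0.01 m/s and distance of each of piece_b, piece_c from where it was at the start of the episode below 0.008 m and horizontal distance between each of piece_b, piece_c and first_slot above 0.04 m) or ((y of piece_b in the frame of groove1 between -0.003 and 0.003 m or y of piece_b in the frame of groove2 between -0.003 and 0.003 m or y of piece_b in the frame of groove3 between -0.003 and 0.003 m or y of piece_b in the frame of groove4 between -0.003 and 0.003 m or y of piece_b in the frame of groove5 between -0.003 and 0.003 m) and x of piece_b in the frame of groove1 between -0.022 and 0.022 m and z of piece_b in the frame of groove1 between -0.01 and -0.006 m and angle between piece_b's own z axis and vertical below 0.06 rad and angle between the x axis of piece_b and the x axis of gauge, either way round below 0.06 rad and linear speed of piece_b below 0.01 m/s and distance of each of piece_a, piece_c from where it was at the start of the episode below 0.008 m and horizontal distance between each of piece_a, piece_c and first_slot above 0.04 m) or ((y of piece_c in the frame of groove1 between -0.003 and 0.003 m or y of piece_c in the frame of groove2 between -0.003 and 0.003 m or y of piece_c in the frame of groove3 between -0.003 and 0.003 m or y of piece_c in the frame of groove4 between -0.003 and 0.003 m or y of piece_c in the frame of groove5 between -0.003 and 0.003 m) and x of piece_c in the frame of groove1 between -0.022 and 0.022 m and z of piece_c in the frame of groove1 between -0.01 and -0.006 m and angle between piece_c's own z axis and vertical below 0.06 rad and angle between the x axis of piece_c and the x axis of gauge, either way round below 0.06 rad and linear speed of piece_c below 0.01 m/s and distance of each of piece_a, piece_b from where it was at the start of the episode below 0.008 m and horizontal distance between each of piece_a, piece_b and first_slot above 0.04 m))); the robot touches nothing.
It fails at once if a sample is forced against the gauge (more than 35 N) (contact force between any of piece_a, piece_b, piece_c and gauge above 35 N).
It fails at once if another thing on the bench is moved by more than 30 mm (distance of any of mallet, square, glue, plane, tape, pencil from where it was at the start of the episode above 0.03 m).
It also fails if it takes over 64 s, if anything falls off the work surface, if the arm or the gripper's body presses on something with over 40 N, if the wrist force passes 120 N, or if a joint passes its speed limit or range.

### The arm

A 6-joint arm with a two-finger parallel gripper is mounted at the origin on the work surface. World frame = base frame: x ahead of the robot, y to its left, z up, the work surface at z = 0. Lengths are in m, angles in rad, forces in N, time in s.
With the tool pointing down it reaches from about 0.3 to 0.825 m from the base axis. Payload 5.4 kg.
Tool frame: the origin (TCP) lies on the centre line of the jaws, within the pads' length; the fingertips stand 17 mm ahead of it and the grasp point (between the pads) lies 2 mm behind it; z points along the fingers, y is the direction in which the jaws open and shut (so a half turn about z gives the same grasp; the last joint's range is limited). The gripper opens to 92 mm and grips with 3 to 60 N. Pads are 20 mm wide; open, the fingers measure 128 mm over their backs; the gripper's body (75 mm by 189 mm) begins 69 mm behind the grasp point.
Start: joints at [1.104, 0.158, 1.597, -0, 1.386, -0.21], TCP at [0.146, 0.556, 0.232] pointing down, gripper open.
Joint ranges: [-2.91, 2.91], [-0.94, 2.29], [0.18, 2.7], [-1.29, 4.43], [0.17, 2.64], [-3, 3]. Speed limits (rad/s): [2.57, 2.57, 3.14, 3.14, 3.14, 3.14].

### API

Orientations are given as a 3x3 rotation matrix whose columns are the frame's x, y, z axes.
In Python, from plant import arm, cams gives the robot as it stands.
- The arm moves only by the shell command python3 -m pendant 'ROWS'. ROWS is JSON, one flat list of numbers, 5 for each row, row after row: the opening, from -1 (shut) to 1 (fully open), then the shift along the tool's x, y, z in m, then the turn about the tool's z in degrees. A call has 1 to 12 rows; each row is the pose to reach, as a shift and turn from the pose commanded when the call began, along the tool's axes at that moment; what a row does not reach only later rows make up. A row lasts 1/8 s, in which the tool goes at most 62.5 mm and 10.7 degrees, less where a joint would pass 70% of its speed; a pose out of reach is approached as far as the arm can. A call with a gripper value outside its range is refused whole. The fingers move at their own pace and stop on an object; the grip force is fixed at half the most. Time passes only in rows, so rows that repeat a pose let the fingers close. It gives the time, the measured TCP pose, the force and the opening at its end, in the units of the state.
- arm.read_state(): the state, without advancing time (a new reading comes with each control period).
- cams.grab_frame(name): name is "side" or "top"; returns a dict with "pixels" (400x640x3 uint8, red, green, blue), "intrinsics" (3x3 intrinsics, pixels), "R" (3x3) and "t" (3): a world point X has camera coordinates R X + t. Camera axes: x right, y down, z forward; pixel columns grow to the right and rows downward; lengths in m; the calibration is good to about 2 mm. A picture is of the moment at which its call begins. There is no depth.
- arm.sign_off(): hands the job in, once; it reports no verdict.
The state is a dict: "time_s": time; "qpos": joint angles; "qd": joint speeds; "tau": joint torques, N m; "eef_pos": TCP position; "tool_rot": TCP orientation; "force": force on the tool from outside, world axes, zero at the start; "moment": the same for the moment, N m; "gripper_width": finger opening in m.
Only numpy, scipy, OpenCV 4.12 (cv2) and the standard library are available. Lean on these libraries where they do the work, as an engineer would, in place of code of your own. Each camera call takes 0.05 s, during which the arm holds its last target.

## Working session

There is one attempt and no reset: what is moved stays moved. The work goes in short steps, Python scripts to look and compute and a shell command to move; the robot and the scene stay as the last step left them, time stands still between calls to the robot, and variables do not carry over. Pictures are saved under pics/ and viewed, and the job is handed in when it is done.

```bash
mkdir -p pics; ls
python3 - <<'E'
from plant import arm,cams
import cv2,numpy as np
s=arm.read_state();print({k:np.round(v,3).tolist() for k,v in s.items()})
for n in("side","top"):
    f=cams.grab_frame(n);cv2.imwrite(f"pics/{n}0.png",f["pixels"][:,:,::-1]);np.savez(f"{n}0.npz",**f)
    print(n,f["intrinsics"],f["R"],f["t"])
E
```

```text
pics
{'time_s': 0.0, 'qpos': [1.104, 0.159, 1.598, -0.0, 1.386, -0.21], 'qd': [-0.0, -0.001, 0.001, 0.002, -0.001, 0.001], 'tau': [0.0, -38.556, -32.211, 0.07, 0.038, -0.0], 'eef_pos': [0.146, 0.556, 0.231], 'tool_rot': [[-0.967, 0.254, -0.001], [0.254, 0.967, -0.002], [0.0, -0.002, -1.0]], 'force': [0.403, -0.061, 0.61], 'moment': [0.047, -0.009, 0.045], 'gripper_width': 0.092}
side [[483.26472519   0.         316.97897913]
 [  0.         483.26472519 191.64496656]
 [  0.           0.           1.        ]] [[ 0.99225587 -0.12284815 -0.01834698]
 [-0.07764066 -0.49813212 -0.86361815]
 [ 0.09695467  0.85835466 -0.50381254]] [-0.56589551  0.07513009  1.26826667]
top [[476.9499953    0.         313.43939432]
 [  0.         476.9499953  194.01455521]
 [  0.           0.           1.        ]] [[ 0.01651769 -0.99986233  0.00157405]
 [-0.98460386 -0.01653957 -0.17401631]
 [ 0.17401839  0.00132453 -0.98474151]] [-0.02464082  0.55948686  1.26201914]
```

View pics/side0.png

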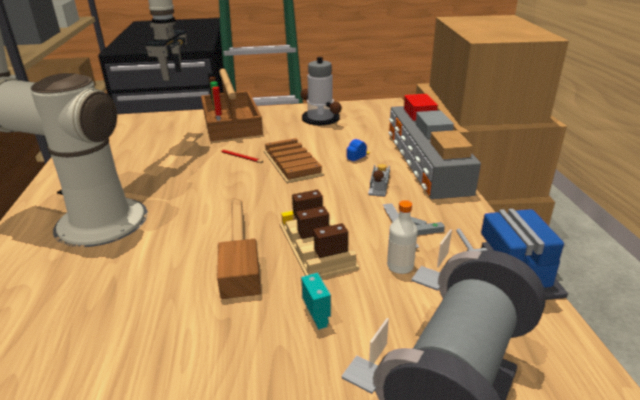

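View pics/top0.png

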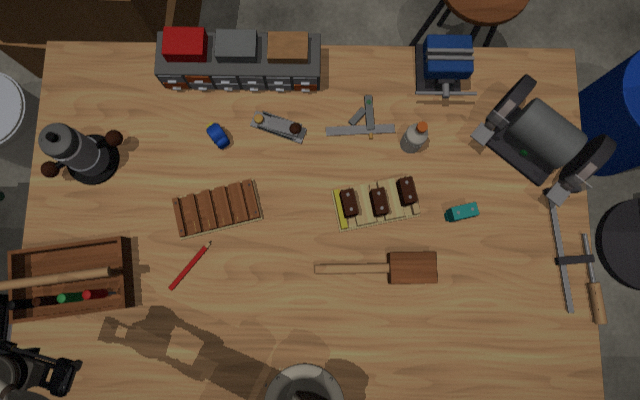

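The side view shows the stand at about (318,240), its yellow block at (288,215), the gauge at (292,158) and the turquoise look-alike at (316,298). In the top view the stand is at about (377,203) with yellow on the left, and the gauge is at (217,207). I'll zoom in next.

Run:
```python
import cv2,numpy as np
t=cv2.imread("pics/top0.png");s=cv2.imread("pics/side0.png")
a=cv2.resize(t[165:250,160:280],None,fx=5,fy=5,interpolation=cv2.INTER_CUBIC)
b=cv2.resize(t[165:240,320:435],None,fx=6,fy=6,interpolation=cv2.INTER_CUBIC)
c=cv2.resize(s[130:280,250:370],None,fx=4,fy=4,interpolation=cv2.INTER_CUBIC)
for n,i in zip("abc",(a,b,c)):cv2.imwrite(f"pics/z_{n}.png",i)
```

```text
(no output)
```

View pics/z_a.png

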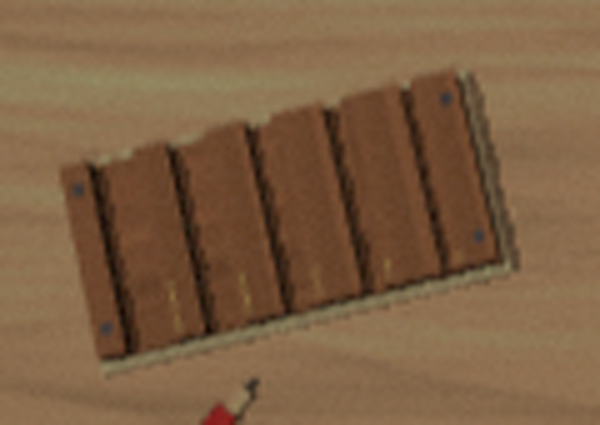

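View pics/z_b.png

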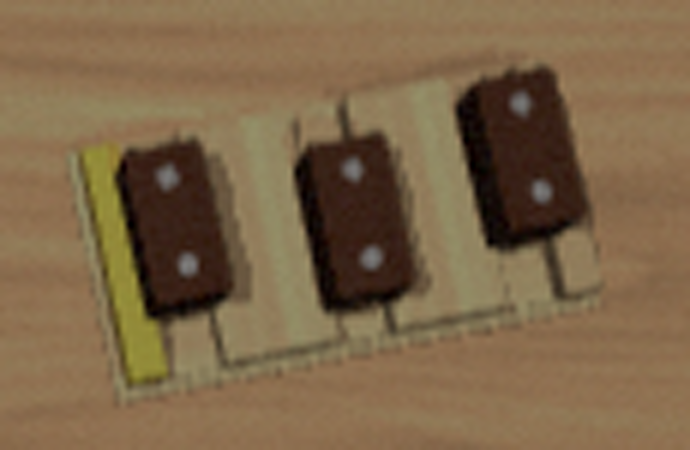

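View pics/z_c.png

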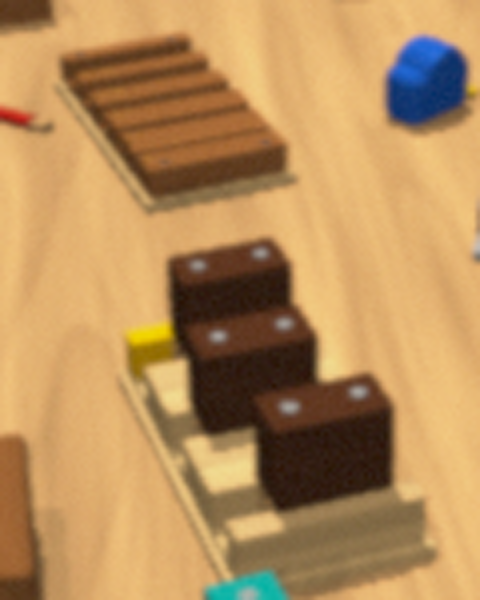

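```bash
cat > h.py <<'E'
import numpy as np,cv2
def load(n):
    f=dict(np.load(n));return f
def ray(f,uv,z):
    uv=np.atleast_2d(uv).astype(float)
    d=np.c_[uv,np.ones(len(uv))]@np.linalg.inv(f["intrinsics"]).T@f["R"]
    c=-f["R"].T@f["t"];return c+d*((z-c[2])/d[:,2])[:,None]
def proj(f,X):
    X=np.atleast_2d(X)@f["R"].T+f["t"];p=X@f["intrinsics"].T;return p[:,:2]/p[:,2:]
E
python3 - <<'E'
from h import *
T=load("top0.npz");S=load("side0.npz")
for f in(T,S):print(-f["R"].T@f["t"])
im=T["pixels"];hsv=cv2.cvtColor(im,cv2.COLOR_RGB2HSV)
for (u,v) in [(217,207),(178,215),(349,203),(340,215),(300,215),(205,190),(345,194)]:print(u,v,hsv[v,u],im[v,u])
# gauge brown mask
x0,y0,x1,y1=165,170,275,245
g=hsv[y0:y1,x0:x1];print(hsv[230,225],hsv[207,230])
m=((g[...,1]>120)&(g[...,2]<140)).astype(np.uint8)*255
cv2.imwrite("pics/m.png",cv2.resize(m,None,fx=6,fy=6,interpolation=0))
sat=cv2.resize(np.hstack([g[...,0]*8,g[...,1],g[...,2]]),None,fx=2.4,fy=2.4);cv2.imwrite("pics/hsv.png",sat)
E
```

```text
[ 0.3316654  -0.01705535  1.34016126]
[ 0.44438191 -1.12071711  0.69346988]
217 207 [ 13 149 106] [106  70  44]
178 215 [ 11 145 111] [111  71  48]
349 203 [ 10 145  58] [58 36 25]
340 215 [ 28 153 147] [147 141  59]
300 215 [ 15 113 144] [144 112  80]
205 190 [ 13 144 110] [110  74  48]
345 194 [  9 130  59] [59 38 29]
[ 16 111 140] [  9 151  64]
```

View pics/m.png

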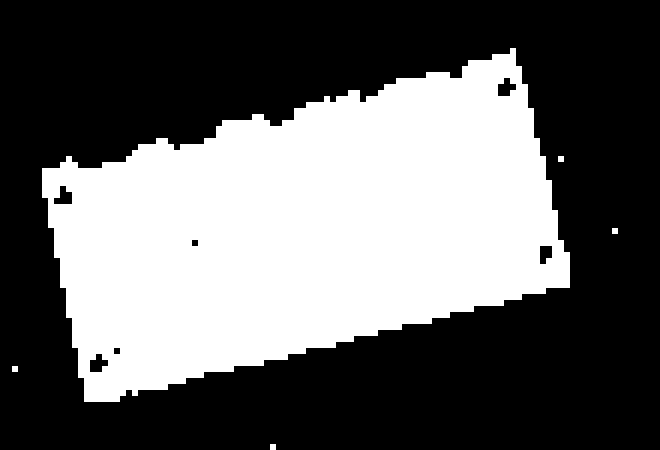

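View pics/hsv.png

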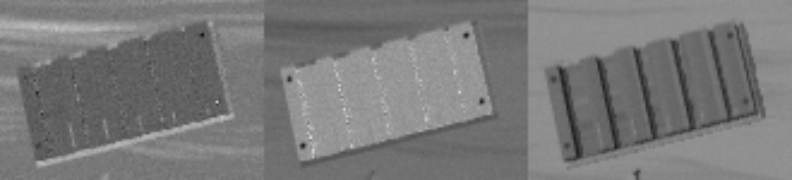

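```bash
cat >> h.py <<'E'
def gauge_profile(f,ctr,yaw,z=0.032):
    # mean V over |x|<35mm vs gauge-y, and mean along x
    V=cv2.GaussianBlur(cv2.cvtColor(f["pixels"],cv2.COLOR_RGB2HSV)[...,2].astype(np.float32),(0,0),0.5)
    ax=np.array([np.cos(yaw),np.sin(yaw)]);ay=np.array([-ax[1],ax[0]])
    ys=np.arange(-0.135,0.135,0.0005);xs=np.linspace(-0.035,0.035,40)
    P=ctr+ys[:,None,None]*ay+xs[None,:,None]*ax
    X=np.c_[P.reshape(-1,2),np.full(P.size//2,z)]
    uv=proj(f,X).astype(np.float32).reshape(len(ys),len(xs),2)
    return ys,cv2.remap(V,uv[...,0],uv[...,1],cv2.INTER_LINEAR)
E
python3 - <<'E'
from h import *
T=load("top0.npz");hsv=cv2.cvtColor(T["pixels"],cv2.COLOR_RGB2HSV)
x0,y0,x1,y1=165,170,275,245
g=hsv[y0:y1,x0:x1];m=((g[...,1]>120)&(g[...,2]<140)).astype(np.uint8)
m=cv2.morphologyEx(m,cv2.MORPH_OPEN,np.ones((3,3)))
c=max(cv2.findContours(m,0,2)[0],key=cv2.contourArea)
b=cv2.boxPoints(cv2.minAreaRect(c))+[x0,y0];print(b)
W=ray(T,b,0.032);print(W.round(4));ctr=W[:,:2].mean(0);
d=[W[(i+1)%4]-W[i] for i in range(4)];print([np.linalg.norm(i) for i in d])
L=max(d,key=np.linalg.norm);yaw=np.arctan2(L[1],L[0])-np.pi/2
yaw=(yaw+np.pi/2)%np.pi-np.pi/2;print(ctr,np.degrees(yaw))
best=None
for y in np.radians(np.arange(-20,20,.25))+yaw*0:
    ys,I=gauge_profile(T,ctr,y);p=I.mean(1);s=np.square(np.diff(p)).sum()
    if best is None or s>best[0]:best=(s,y)
print(np.degrees(best[1]))
ys,I=gauge_profile(T,ctr,best[1]);p=I.mean(1)
import sys
out=np.c_[ys*1000,p][::2]
print(' '.join(f"{a:.0f}:{b:.0f}" for a,b in out))
E
```

```text
[[169.52942228 198.11764145]
 [250.47059631 177.88235092]
 [260.23530579 216.94117355]
 [179.29412842 237.1764679 ]]
[[0.5445 0.3845 0.032 ]
 [0.6058 0.1618 0.032 ]
 [0.4961 0.1305 0.032 ]
 [0.4366 0.3503 0.032 ]]
[np.float64(0.23090796541849148), np.float64(0.11405163608134194), np.float64(0.22763799198668047), np.float64(0.11325925624017391)]
[0.52074057 0.25677815] 15.37538583093269
15.25
-135:139 -134:139 -133:138 -132:138 -131:138 -130:138 -129:138 -128:137 -127:134 -126:129 -125:119 -124:109 -123:100 -122:95 -121:93 -120:94 -119:96 -118:97 -117:93 -116:86 -115:80 -114:81 -113:89 -112:98 -111:105 -110:109 -109:109 -108:108 -107:105 -106:104 -105:103 -104:103 -103:103 -102:103 -101:103 -100:104 -99:104 -98:105 -97:105 -96:106 -95:107 -94:108 -93:108 -92:109 -91:108 -90:107 -89:103 -88:96 -87:87 -86:77 -85:69 -84:64 -83:64 -82:71 -81:82 -80:95 -79:103 -78:109 -77:112 -76:114 -75:114 -74:113 -73:111 -72:109 -71:106 -70:104 -69:104 -68:104 -67:104 -66:104 -65:104 -64:104 -63:105 -62:105 -61:106 -60:106 -59:107 -58:108 -57:109 -56:109 -55:109 -54:109 -53:108 -52:107 -51:106 -50:105 -
[... 606 characters left out ...]
107 37:107 38:107 39:107 40:106 41:105 42:102 43:96 44:87 45:79 46:72 47:65 48:58 49:53 50:53 51:61 52:74 53:87 54:96 55:100 56:102 57:103 58:103 59:104 60:104 61:104 62:105 63:105 64:107 65:108 66:109 67:110 68:109 69:109 70:109 71:109 72:109 73:108 74:108 75:108 76:109 77:109 78:109 79:108 80:108 81:108 82:108 83:108 84:107 85:106 86:102 87:96 88:87 89:79 90:71 91:64 92:56 93:50 94:47 95:51 96:64 97:79 98:92 99:101 100:105 101:107 102:108 103:108 104:108 105:108 106:109 107:109 108:109 109:110 110:112 111:116 112:122 113:129 114:135 115:139 116:141 117:142 118:142 119:142 120:142 121:142 122:142 123:142 124:142 125:142 126:142 127:142 128:142 129:142 130:142 131:142 132:142 133:142 134:142
```

Run:
```python
from h import *
T=load("top0.npz");S=load("side0.npz");hsv=cv2.cvtColor(T["pixels"],cv2.COLOR_RGB2HSV)
ctr=np.array([.52074,.25678])
# refine yaw by lip pos in x slices
for yw in (14.75,15,15.25,15.5,15.75):
    ys,I=gauge_profile(T,ctr,np.radians(yw));r=[]
    for k,l in enumerate((-81,-36.5,8,52.5,97)):
        q=[]
        for cols in (slice(0,13),slice(13,27),slice(27,40)):
            p=I[:,cols].mean(1);s=(abs(ys*1000-l)<5);d=np.diff(p[s]);d=d.clip(0)
            q.append((ys[s][:-1]*1000*d).sum()/d.sum()-l)
        r.append(q)
    print(yw,np.round(r,2).tolist(),np.mean(r,0).round(2))
def dots(f,box,z,thr):
    x0,y0,x1,y1=box;g=cv2.resize(f["pixels"][y0:y1,x0:x1],None,fx=4,fy=4,interpolation=cv2.INTER_CUBIC)
    v=g.min(2);m=(v>thr).astype(np.uint8)
    n,_,st,ce=cv2.connectedComponentsWithStats(m)
    for i in range(1,n):
        if st[i,4]>8:
            p=(ce[i]+.5)/4-.5+[x0,y0];print(p.round(2),st[i,4],ray(f,p,z).round(4))
dots(T,(341,190,357,214),.096,60)
print();dots(S,(293,191,322,205),.096,90)
```

```text
14.75 [[0.14, 0.42, 0.53], [-0.23, -0.01, 0.27], [-0.55, -0.36, -0.11], [-0.5, -0.31, -0.3], [-0.52, -0.16, 0.0]] [-0.33 -0.09  0.08]
15 [[0.23, 0.43, 0.44], [-0.12, -0.02, 0.16], [-0.46, -0.36, -0.21], [-0.39, -0.31, -0.39], [-0.42, -0.16, -0.09]] [-0.23 -0.09 -0.02]
15.25 [[0.33, 0.44, 0.35], [-0.02, -0.02, 0.04], [-0.36, -0.36, -0.32], [-0.3, -0.31, -0.5], [-0.33, -0.17, -0.18]] [-0.14 -0.08 -0.12]
15.5 [[0.43, 0.44, 0.27], [0.08, -0.03, -0.06], [-0.25, -0.36, -0.42], [-0.2, -0.3, -0.6], [-0.24, -0.16, -0.27]] [-0.04 -0.08 -0.22]
15.75 [[0.52, 0.43, 0.2], [0.19, -0.02, -0.17], [-0.14, -0.36, -0.53], [-0.11, -0.29, -0.68], [-0.16, -0.15, -0.36]] [ 0.06 -0.08 -0.31]
[355.56 192.72] 192 [[ 0.5569 -0.127   0.096 ]]
[347.43 194.06] 179 [[ 0.5529 -0.1054  0.096 ]]
[350.86 208.63] 164 [[ 0.5141 -0.1146  0.096 ]]

[297.11 191.4 ] 297 [[ 0.5112 -0.0941  0.096 ]]
[320.74 191.58] 59 [[ 0.5685 -0.1039  0.096 ]]
[314.65 192.78] 119 [[ 0.5531 -0.1074  0.096 ]]
[298.99 195.88] 107 [[ 0.5138 -0.1163  0.096 ]]
```

Gauge: the lips fall at the expected -81/-36.5/8/52.5/97 mm, centre (0.5207, 0.2568), yaw 15.25°. Sample: centre (0.5335, -0.1105), yaw about 13°, and the two views agree. I'll open the jaws only part way, because a neighbouring block is 62 mm away, and move above it.

```bash
python3 -m pendant '[0.3,-0.544,-0.546,0,-27.9, 0.3,-0.544,-0.546,0,-27.9, 0.3,-0.544,-0.546,0,-27.9, 0.3,-0.544,-0.546,0,-27.9, 0.3,-0.544,-0.546,0,-27.9, 0.3,-0.544,-0.546,0,-27.9, 0.3,-0.544,-0.546,0,-27.9, 0.3,-0.544,-0.546,0,-27.9, 0.3,-0.544,-0.546,0,-27.9, 0.3,-0.544,-0.546,0,-27.9, 0.3,-0.544,-0.546,0,-27.9, 0.3,-0.544,-0.546,0,-27.9]'
```

```text
time_s: 1.6
eef_pos: [0.5197, -0.0873, 0.2312]
tool_rot: [[-0.974, -0.228, -0.0], [-0.228, 0.974, 0.0], [0.0, 0.0, -1.0]]
force: [0.2, 1.1, 1.1]
gripper_width: 0.06
```

```bash
python3 -m pendant '[0.3,0,0,0,0,0.3,0,0,0.03,0,0.3,0,0,0.06,0,0.3,0,0,0.06,0,0.3,0,0,0.06,0]'
python3 - <<'E'
from plant import arm,cams
import cv2,numpy as np
for n in("side","top"):
    f=cams.grab_frame(n);np.savez(f"{n}1.npz",**f)
    p=f["pixels"][:,:,::-1]; p=p[130:290,240:400] if n=="side" else p[140:260,300:460]
    cv2.imwrite(f"pics/{n}1.png",cv2.resize(p,None,fx=3.5,fy=3.5,interpolation=2))
E
```

```text
time_s: 2.22
eef_pos: [0.5195, -0.085, 0.1728]
tool_rot: [[-0.973, -0.229, 0.001], [-0.229, 0.973, -0.0], [-0.001, -0.001, -1.0]]
force: [0.9, -0.5, 0.6]
gripper_width: 0.0598
```

View pics/side1.png

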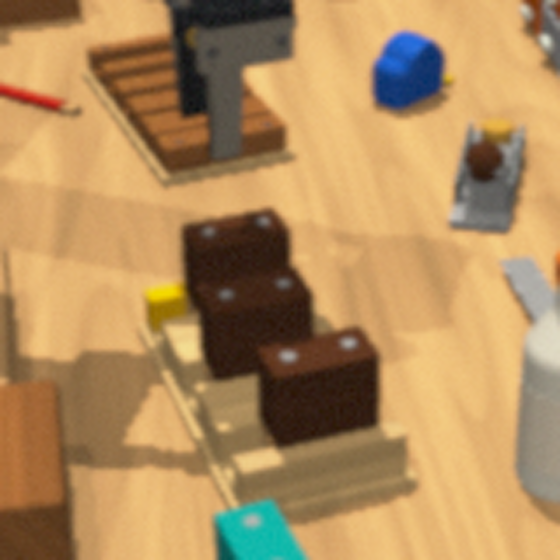

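View pics/top1.png

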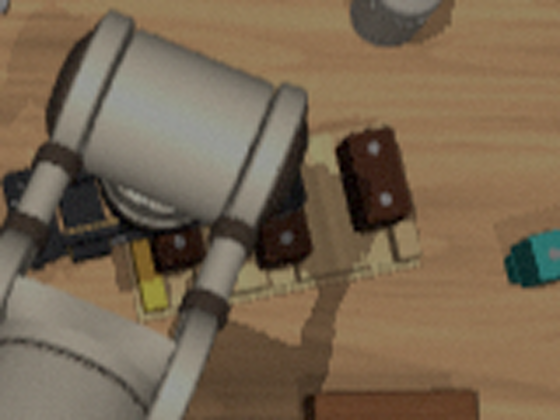

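The side view shows the fingers above and behind the samples and clear of them. I'm still 25 mm short, so I'll shift, then descend to z=0.072.

```bash
python3 -m pendant '[0.3,-0.008,-0.028,0,0,0.3,-0.008,-0.028,0,0,0.3,-0.008,-0.028,0.04,0,0.3,-0.008,-0.028,0.06,0,0.3,-0.008,-0.028,0.06,0]';python3 - <<'E'
from plant import arm,cams
import cv2,numpy as np
for n in("side","top"):
    f=cams.grab_frame(n);np.savez(f"{n}2.npz",**f)
    p=f["pixels"][:,:,::-1]; p=p[130:270,240:380] if n=="side" else p[140:260,300:460]
    cv2.imwrite(f"pics/{n}2.png",cv2.resize(p,None,fx=4,fy=4,interpolation=2))
E
```

```text
time_s: 2.95
eef_pos: [0.532, -0.1096, 0.1105]
tool_rot: [[-0.974, -0.228, -0.003], [-0.228, 0.974, 0.002], [0.003, 0.002, -1.0]]
force: [0.4, -1.1, -0.1]
gripper_width: 0.0599
```

View pics/side2.png

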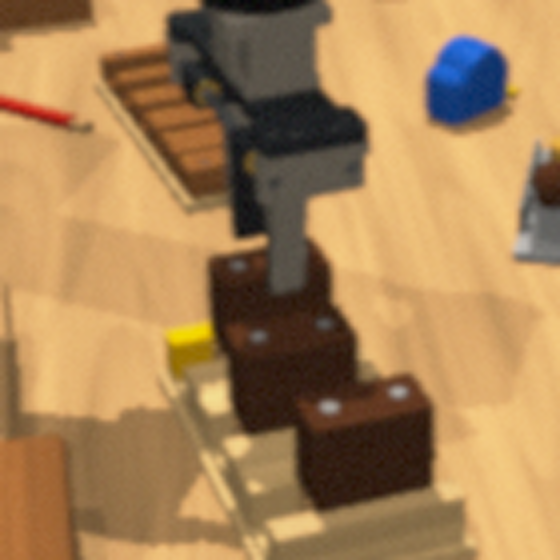

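The fingers straddle the first block. Next I descend and close.

```bash
python3 -m pendant '[0.3,0,0,0.025,0,0.3,0,0,0.0385,0,0.3,0,0,0.0385,0,-1,0,0,0.0385,0,-1,0,0,0.0385,0,-1,0,0,0.0385,0,-1,0,0,0.0385,0,-1,0,0,0.0385,0]'
```

```text
time_s: 4.05
eef_pos: [0.5339, -0.1112, 0.0739]
tool_rot: [[-0.974, -0.228, 0.001], [-0.228, 0.974, -0.001], [-0.001, -0.001, -1.0]]
force: [-1.0, -1.7, 4.8]
gripper_width: 0.0361
```

```bash
python3 -m pendant '[-1,0,0,0,0,-1,0,0,-0.02,0,-1,0,0,-0.05,0,-1,0,0,-0.09,0,-1,0,0,-0.13,0,-1,0,0,-0.13,0,-1,0,0,-0.13,0]';python3 - <<'E'
from plant import arm,cams
import cv2,numpy as np
for n in("side","top"):
    f=cams.grab_frame(n);np.savez(f"{n}3.npz",**f)
    p=f["pixels"][:,:,::-1]; p=p[100:250,240:390] if n=="side" else p[140:260,300:460]
    cv2.imwrite(f"pics/{n}3.png",cv2.resize(p,None,fx=4,fy=4,interpolation=2))
E
```

```text
time_s: 4.92
eef_pos: [0.5322, -0.1101, 0.2011]
tool_rot: [[-0.974, -0.228, -0.003], [-0.228, 0.974, 0.002], [0.003, 0.002, -1.0]]
force: [-1.0, -0.5, -1.4]
gripper_width: 0.0356
```

View pics/side3.png

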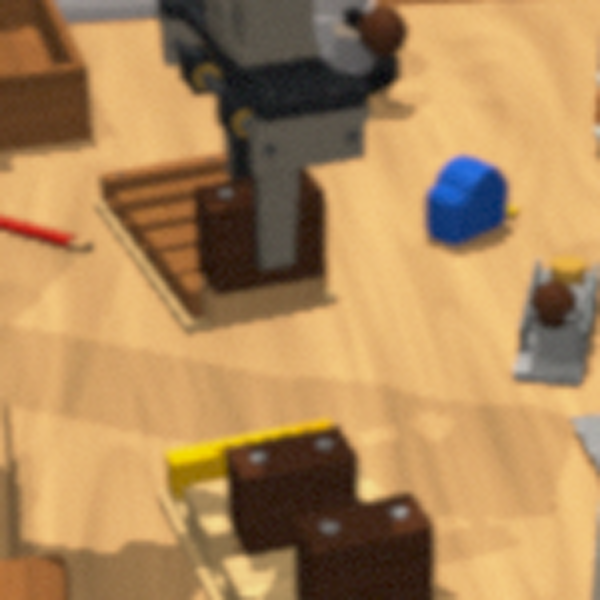

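The sample is lifted, the yellow slot is empty and the other two are untouched. I'll turn its end towards the side camera to estimate the tongue before trying it.

```bash
python3 -m pendant '[-1,0,0,0,75,-1,0,0,0,75,-1,0,0,0,75,-1,0,0,0,75,-1,0,0,0,75,-1,0,0,0,75,-1,0,0,0,75,-1,0,0,0,75]';python3 - <<'E'
from plant import arm,cams
import cv2,numpy as np
for n in("side",):
    f=cams.grab_frame(n);np.savez(f"{n}4.npz",**f)
    p=f["pixels"][:,:,::-1][120:200,270:350]
    cv2.imwrite(f"pics/{n}4.png",cv2.resize(p,None,fx=7,fy=7,interpolation=2))
E
```

```text
time_s: 6.02
eef_pos: [0.5325, -0.1103, 0.2014]
tool_rot: [[-0.474, 0.88, -0.003], [0.88, 0.474, 0.001], [0.002, -0.002, -1.0]]
force: [0.5, 0.6, -1.0]
gripper_width: 0.0355
```

View pics/side4.png

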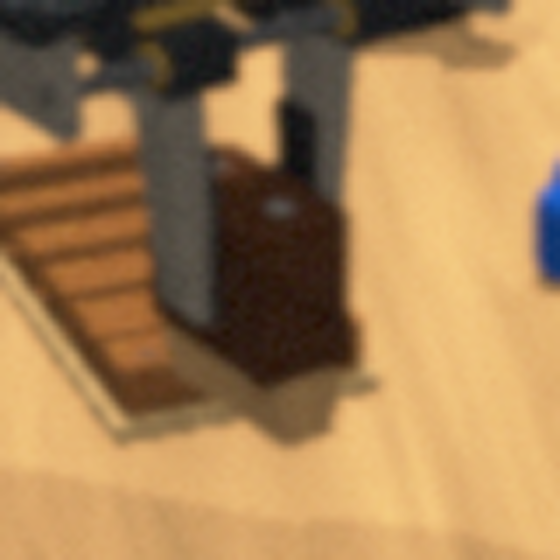

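```bash
python3 -m pendant '[-1,0,0,0,31,-1,0,0,0,31,-1,0,0,0,31,-1,0,0,0,31]';python3 - <<'E'
from plant import arm,cams
import cv2,numpy as np
for n in("side",):
    f=cams.grab_frame(n);np.savez(f"{n}5.npz",**f)
    p=f["pixels"][:,:,::-1][135:195,285:345]
    cv2.imwrite(f"pics/{n}5.png",cv2.resize(p,None,fx=10,fy=10,interpolation=2))
E
```

```text
time_s: 6.58
eef_pos: [0.533, -0.1106, 0.2025]
tool_rot: [[0.045, 0.999, -0.001], [0.999, -0.045, 0.0], [0.0, -0.001, -1.0]]
force: [-0.6, 0.3, -1.3]
gripper_width: 0.036
```

View pics/side5.png

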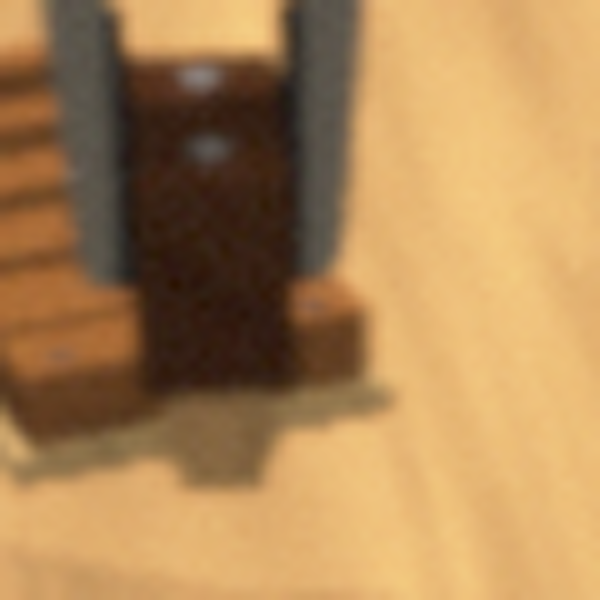

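The end view shows the block spanning 145–297 (36 mm) and the tongue 183–265, so about 19.4 mm, and groove 4 (21 mm) is expected. I'll move above groove 4.

```bash
python3 -m pendant '[-1,0.03,-0.003,0,-107.8,-1,0.08,-0.008,0,-107.8,-1,0.13,-0.013,0,-107.8,-1,0.18,-0.018,0,-107.8,-1,0.23,-0.023,0,-107.8,-1,0.28,-0.028,0,-107.8,-1,0.33,-0.033,0,-107.8,-1,0.38,-0.039,0,-107.8,-1,0.4065,-0.0417,0,-107.8,-1,0.4065,-0.0417,0,-107.8,-1,0.4065,-0.0417,0,-107.8,-1,0.4065,-0.0417,0,-107.8]';python3 -m pendant '[-1,0,0,0,0,-1,0,0,0,0]'
```

```text
time_s: 8.12
eef_pos: [0.5116, 0.297, 0.203]
tool_rot: [[-0.966, -0.257, -0.0], [-0.257, 0.966, -0.0], [0.0, -0.0, -1.0]]
force: [-0.6, -0.7, -1.2]
gripper_width: 0.0359
time_s: 8.38
eef_pos: [0.5117, 0.297, 0.2031]
tool_rot: [[-0.966, -0.258, 0.0], [-0.258, 0.966, 0.0], [-0.0, 0.0, -1.0]]
force: [-0.4, 0.1, -0.8]
gripper_width: 0.0357
```

```bash
python3 -m pendant '[-1,0,0.0008,0.02,-0.3,-1,0,0.0008,0.05,-0.3,-1,0,0.0008,0.08,-0.3,-1,0,0.0008,0.095,-0.3,-1,0,0.0008,0.1,-0.3,-1,0,0.0008,0.1,-0.3,-1,0,0.0008,0.1,-0.3]';python3 - <<'E'
from plant import arm,cams
import cv2,numpy as np
for n in("side","top"):
    f=cams.grab_frame(n);np.savez(f"{n}6.npz",**f)
    p=f["pixels"][:,:,::-1]; p=p[90:190,240:340] if n=="side" else p[140:260,140:300]
    k=6 if n=="side" else 4
    cv2.imwrite(f"pics/{n}6.png",cv2.resize(p,None,fx=k,fy=k,interpolation=2))
E
```

```text
time_s: 9.25
eef_pos: [0.5123, 0.2984, 0.1044]
tool_rot: [[-0.965, -0.264, 0.002], [-0.264, 0.965, 0.001], [-0.002, 0.0, -1.0]]
force: [-0.3, -0.2, -1.2]
gripper_width: 0.0355
```

View pics/side6.png

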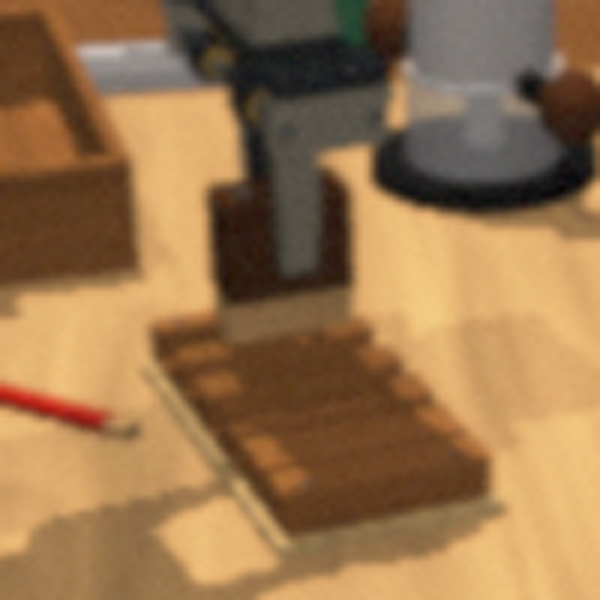

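View pics/top6.png

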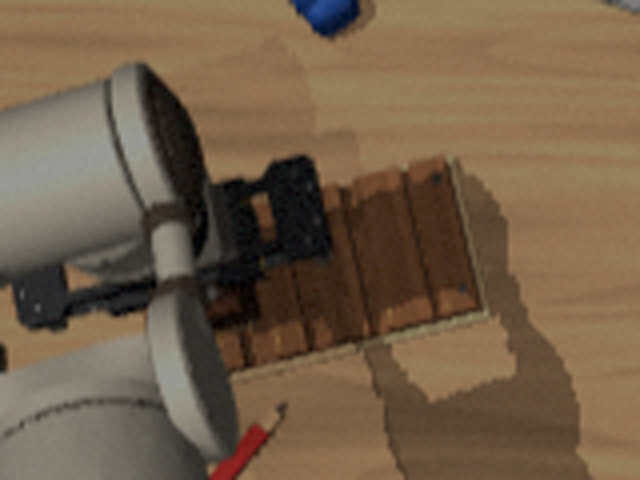

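Over groove 4, the arm reading gives 42.3 mm in the gauge frame against a target of 42. I'll go down to just above the board, then feel in small steps.

```bash
python3 -m pendant '[-1,0,-0.0003,0.006,0,-1,0,-0.0003,0.012,0,-1,0,-0.0003,0.012,0,-1,0,-0.0003,0.012,0]';python3 -m pendant '[-1,0,0,0.001,0,-1,0,0,0.002,0,-1,0,0,0.002,0]'
```

```text
time_s: 9.85
eef_pos: [0.5114, 0.2977, 0.0909]
tool_rot: [[-0.965, -0.264, -0.0], [-0.264, 0.965, -0.0], [0.0, -0.0, -1.0]]
force: [0.6, -0.8, -1.2]
gripper_width: 0.0357
time_s: 10.22
eef_pos: [0.5116, 0.2978, 0.0898]
tool_rot: [[-0.965, -0.264, 0.0], [-0.264, 0.965, -0.0], [-0.0, -0.0, -1.0]]
force: [-1.8, -1.5, 4.5]
gripper_width: 0.0357
```

```bash
python3 -m pendant '[-1,0,0,0.001,0,-1,0,0,0.001,0]'
```

```text
time_s: 10.48
eef_pos: [0.5117, 0.2979, 0.0898]
tool_rot: [[-0.965, -0.264, 0.0], [-0.264, 0.965, -0.0], [-0.0, -0.0, -1.0]]
force: [-4.1, -1.9, 10.7]
gripper_width: 0.0358
```

Contact at z=0.0898, so the tongue is resting on the lip at 10.7 N. The moment should show which side carries it.

```bash
cat > m.py <<'E'
from plant import arm
import numpy as np
s=arm.read_state();a=np.radians(15.25);ax=np.array([np.cos(a),np.sin(a)]);ay=np.array([-ax[1],ax[0]])
d=s["eef_pos"][:2]-np.array([.52074,.25678])
F=np.array(s["force"]);M=np.array(s["moment"])
print("t %.2f gx %.1f gy %.2f z %.2f mm F gx %.1f gy %.1f z %.1f M gx %.3f gy %.3f z %.3f yaw %.2f"%(s["time_s"],*(1e3*np.array([d@ax,d@ay,s["eef_pos"][2]])),F[:2]@ax,F[:2]@ay,F[2],M[:2]@ax,M[:2]@ay,M[2],np.degrees(np.arctan2(-s["tool_rot"][1][0],-s["tool_rot"][0][0]))))
E
python3 m.py; python3 -m pendant '[-1,0,0,-0.003,0,-1,0,0,-0.003,0]' >/dev/null; python3 m.py
```

```text
t 10.47 gx 2.1 gy 42.03 z 89.79 mm F gx -4.5 gy -0.8 z 10.7 M gx -0.083 gy 1.049 z 0.042 yaw 15.30
t 10.72 gx 1.9 gy 41.96 z 90.90 mm F gx -0.8 gy 0.1 z -1.2 M gx 0.047 gy -0.022 z -0.017 yaw 15.28
```

```bash
python3 -m pendant '[-1,0,0.0008,0,0,-1,0,0.0008,0.001,0,-1,0,0.0008,0.002,0,-1,0,0.0008,0.0025,0,-1,0,0.0008,0.0025,0]' >/dev/null; python3 m.py;  python3 -m pendant '[-1,0,0.0004,0,0,-1,0,0.0004,0,0]' >/dev/null; python3 m.py
```

```text
t 11.35 gx 1.9 gy 42.85 z 89.85 mm F gx -4.6 gy -1.0 z 8.3 M gx 0.033 gy 0.835 z -0.023 yaw 15.30
t 11.60 gx 1.9 gy 42.95 z 89.82 mm F gx -4.9 gy -1.2 z 8.2 M gx -0.241 gy 0.801 z -0.024 yaw 15.30
```

```bash
python3 -m pendant '[-1,0,0.0004,-0.0025,0,-1,0,0.0004,-0.001,0,-1,0,0.0004,0,0,-1,0,0.0004,0,0]' >/dev/null; python3 m.py;  python3 -m pendant '[-1,0,-0.0008,-0.003,0,-1,0,-0.0024,-0.003,0,-1,0,-0.0024,-0.001,0,-1,0,-0.0024,0,0,-1,0,-0.0024,0,0]' >/dev/null; python3 m.py; python3 -m pendant '[-1,0,0,-0.003,0,-1,0,-0.0008,-0.003,0,-1,0,-0.0008,-0.001,0,-1,0,-0.0008,0,0,-1,0,-0.0008,0,0]' >/dev/null; python3 m.py
```

```text
t 12.10 gx 2.2 gy 43.64 z 89.82 mm F gx -4.3 gy -0.6 z 8.2 M gx -0.031 gy 0.617 z -0.048 yaw 15.29
t 12.72 gx 1.8 gy 40.76 z 88.14 mm F gx 0.4 gy -2.6 z -2.4 M gx -0.534 gy -0.193 z -0.001 yaw 15.28
t 13.35 gx 1.7 gy 40.46 z 88.35 mm F gx -0.2 gy 0.6 z -1.0 M gx 0.050 gy -0.016 z 0.044 yaw 15.29
```

It enters at gy≈40.5 and z has dropped past the lip with no force. I'll keep going down carefully.

```bash
python3 -m pendant '[-1,0,0,0.001,0,-1,0,0,0.002,0,-1,0,0,0.003,0,-1,0,0,0.003,0]' >/dev/null; python3 m.py;  python3 -m pendant '[-1,0,0,0.001,0,-1,0,0,0.002,0,-1,0,0,0.002,0]' >/dev/null; python3 m.py
```

```text
t 13.85 gx 1.8 gy 40.37 z 85.47 mm F gx -0.2 gy -0.9 z -1.2 M gx 0.048 gy -0.042 z -0.006 yaw 15.28
t 14.22 gx 1.8 gy 40.38 z 83.47 mm F gx 0.0 gy 0.5 z -2.0 M gx 0.039 gy -0.025 z -0.012 yaw 15.29
```

```bash
python3 -m pendant '[-1,0,0,0.0007,0,-1,0,0,0.0013,0,-1,0,0,0.0013,0]' >/dev/null; python3 m.py;  python3 -m pendant '[-1,0,0,0.0005,0,-1,0,0,0.0005,0]' >/dev/null; python3 m.py
```

```text
t 14.60 gx 1.8 gy 40.37 z 82.24 mm F gx -0.4 gy 0.3 z -1.6 M gx 0.043 gy -0.003 z -0.011 yaw 15.29
t 14.85 gx 1.9 gy 40.39 z 81.90 mm F gx 0.7 gy -0.0 z -0.8 M gx -0.012 gy -0.018 z 0.013 yaw 15.29
```

```bash
python3 -m pendant '[-1,0,0,0.0004,0,-1,0,0,0.0004,0]' >/dev/null; python3 m.py;  python3 -m pendant '[-1,0,0,0.0004,0,-1,0,0,0.0004,0]' >/dev/null; python3 m.py
```

```text
t 15.10 gx 1.9 gy 40.39 z 81.85 mm F gx -3.2 gy -0.9 z 3.5 M gx 0.000 gy 0.279 z 0.038 yaw 15.29
t 15.35 gx 2.0 gy 40.43 z 81.87 mm F gx -3.2 gy -0.5 z 6.7 M gx -0.045 gy 0.597 z 0.030 yaw 15.30
```

```bash
python3 -m pendant '[-1,0,0,0.0004,0,-1,0,0,0.0004,0]' >/dev/null; python3 m.py;python3 - <<'E'
from plant import arm,cams
import cv2,numpy as np
for n in("side",):
    f=cams.grab_frame(n);np.savez(f"{n}7.npz",**f)
    p=f["pixels"][:,:,::-1][90:190,240:340]
    cv2.imwrite(f"pics/{n}7.png",cv2.resize(p,None,fx=6,fy=6,interpolation=2))
E
```

```text
t 15.60 gx 2.0 gy 40.40 z 81.82 mm F gx -4.0 gy -0.7 z 8.1 M gx -0.075 gy 0.798 z -0.042 yaw 15.29
```

View pics/side7.png

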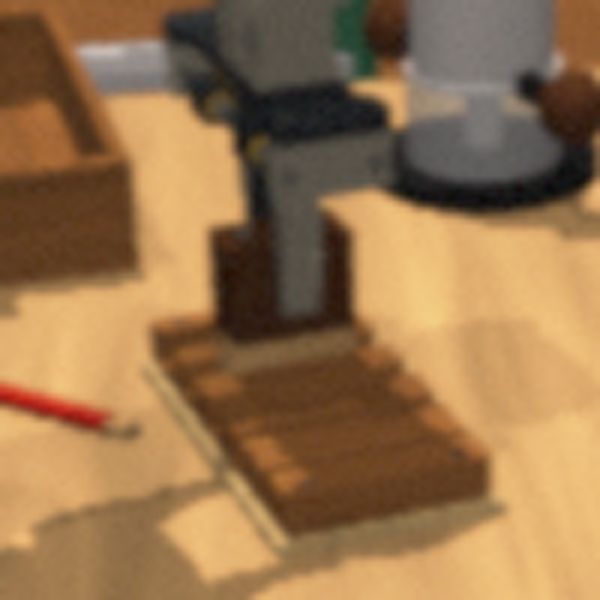

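The shoulders stop at z=81.85, exactly 8 mm below the lip contact, with 8 N. So it is home in groove 4. I'll relieve the load, release and retreat straight up.

```bash
python3 -m pendant '[-1,0,0,-0.001,0,-1,0,0,-0.001,0]' >/dev/null; python3 m.py; python3 -m pendant '[-0.1,0,0,0,0,0.1,0,0,0,0,0.3,0,0,0,0,0.3,0,0,0,0,0.3,0,0,-0.01,0,0.3,0,0,-0.03,0,0.3,0,0,-0.06,0,0.3,0,0,-0.1,0,0.3,0,0,-0.13,0,0.3,0,0,-0.13,0]'; python3 -m pendant '[0.3,0,-0.05,-0.03,0,0.3,0,-0.1,-0.03,0,0.3,0,-0.15,-0.03,0,0.3,0,-0.2,-0.03,0,0.3,0,-0.25,-0.03,0,0.3,0,-0.3,-0.03,0,0.3,0,-0.3,-0.03,0,0.3,0,-0.3,-0.03,0]'
python3 - <<'E'
from plant import arm,cams
import cv2,numpy as np
for n in("side","top"):
    f=cams.grab_frame(n);np.savez(f"{n}8.npz",**f)
    p=f["pixels"][:,:,::-1]; p=p[90:190,240:340] if n=="side" else p[160:250,155:275]
    k=6 if n=="side" else 6
    cv2.imwrite(f"pics/{n}8.png",cv2.resize(p,None,fx=k,fy=k,interpolation=2))
    cv2.imwrite(f"pics/{n}8f.png",f["pixels"][:,:,::-1])
E
```

```text
t 15.90 gx 2.0 gy 40.42 z 81.85 mm F gx -2.2 gy -1.0 z 3.5 M gx -0.024 gy 0.250 z 0.002 yaw 15.29
time_s: 17.15
eef_pos: [0.514, 0.297, 0.2164]
tool_rot: [[-0.965, -0.264, 0.008], [-0.264, 0.965, 0.003], [-0.008, 0.0, -1.0]]
force: [-0.2, 0.2, 0.0]
gripper_width: 0.0597
time_s: 18.15
eef_pos: [0.5905, 0.0074, 0.2409]
tool_rot: [[-0.965, -0.264, -0.001], [-0.264, 0.965, 0.001], [0.001, 0.001, -1.0]]
force: [-0.1, -0.1, -0.6]
gripper_width: 0.0599
```

View pics/side8.png

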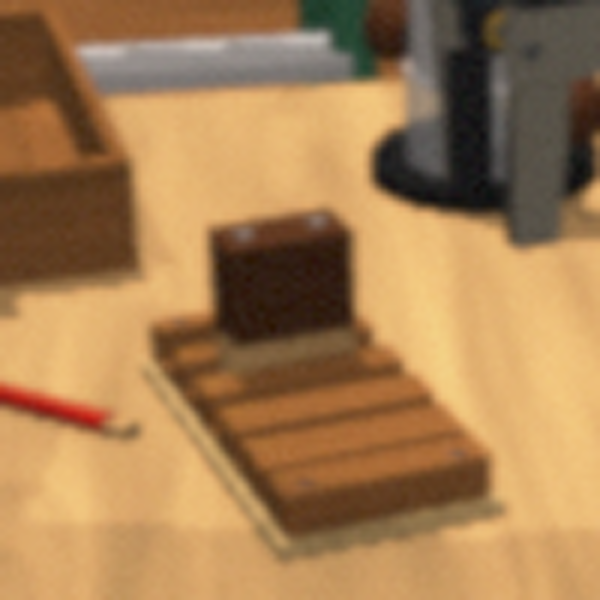

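View pics/top8.png

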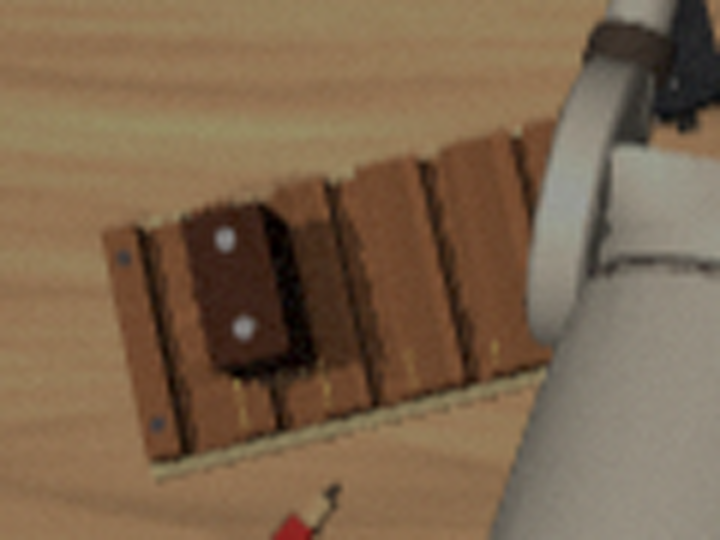

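View pics/side8f.png

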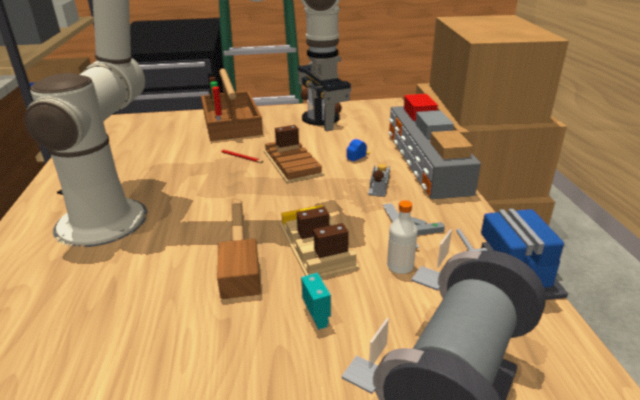

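The sample stands upright in groove 4 and the rest looks unmoved. I'll check numerically with the screw dots at z=0.104 and a before/after comparison.

```bash
python3 - <<'E'
from h import *
T=load("top8.npz");S=load("side8.npz");T0=load("top0.npz");S0=load("side0.npz")
a=np.radians(15.25);R=np.array([[np.cos(a),np.sin(a)],[-np.sin(a),np.cos(a)]]);c=np.array([.52074,.25678])
def dots(f,box,z,thr):
    x0,y0,x1,y1=box;g=cv2.resize(f["pixels"][y0:y1,x0:x1],None,fx=4,fy=4,interpolation=2)
    n,_,st,ce=cv2.connectedComponentsWithStats((g.min(2)>thr).astype(np.uint8));P=[]
    for i in range(1,n):
        if 20<st[i,4]: P.append(ray(f,(ce[i]+.5)/4-.5+[x0,y0],z)[0,:2])
    P=np.array(P);return P
for nm,f,box,thr in(("top",T,(188,195,203,219),70),("side",S,(276,124,298,132),95)):
    P=dots(f,box,.104,thr);print(nm,((P-c)@R.T*1e3).round(1).tolist())
    if len(P)==2:
        d=P[1]-P[0];m=(P.mean(0)-c)@R.T*1e3
        print(nm,"centre gauge mm",m.round(1),"spacing",np.linalg.norm(d).round(4),"yaw",(np.degrees(np.arctan2(d[1],d[0]))%180).round(1))
# other samples before/after (side)
D=cv2.absdiff(S["pixels"],S0["pixels"]).max(2)
print("side diff px>40 in other samples region",(D[205:270,295:350]>40).sum(), "turquoise/mallet",(D[200:330,215:290]>40).sum())
E
python3 m.py
```

```text
top [[21.4, 42.0], [-18.8, 42.3]]
top centre gauge mm [ 1.3 42.2] spacing 0.0402 yaw 14.8
side [[-3.8, 68.5], [39.4, 50.9]]
side centre gauge mm [17.8 59.7] spacing 0.0467 yaw 173.0
side diff px>40 in other samples region 553 turquoise/mallet 1548
t 18.25 gx 2.0 gy -258.21 z 241.26 mm F gx -0.5 gy 0.4 z -0.7 M gx -0.002 gy 0.020 z 0.006 yaw 15.37
```

The top view agrees: 1.3 mm along, 0.2 mm across, yaw within 0.5°. The side dot mask picked up wrong blobs, and the side image difference includes shadow changes. I'll redo both with the dots themselves.

Run:
```python
from h import *
S=load("side8.npz");S0=load("side0.npz")
def d(f,box,z):
    x0,y0,x1,y1=box;g=cv2.resize(f["pixels"][y0:y1,x0:x1],None,fx=4,fy=4,interpolation=2)
    # bluish-grey dots: low saturation and bright
    h=cv2.cvtColor(g,cv2.COLOR_RGB2HSV);n,_,st,ce=cv2.connectedComponentsWithStats(((h[...,1]<75)&(h[...,2]>95)).astype(np.uint8))
    return [(((ce[i]+.5)/4-.5+[x0,y0]).round(1).tolist(),ray(f,(ce[i]+.5)/4-.5+[x0,y0],z)[0,:2].round(4).tolist()) for i in range(1,n) if st[i,4]>20]
print("held",d(S,(276,124,298,134),.104))
for f in(S0,S):
    print(d(f,(296,206,328,222),.096));print(d(f,(314,224,348,240),.096))
```

```text
held []
[([320.6, 210.5], [0.557, -0.1893]), ([304.1, 213.6], [0.5182, -0.1969])]
[([339.2, 227.6], [0.588, -0.264]), ([321.9, 231.3], [0.549, -0.2726])]
[([320.6, 210.4], [0.557, -0.1892]), ([304.1, 213.6], [0.5182, -0.1969])]
[([339.2, 227.6], [0.588, -0.264]), ([321.9, 231.4], [0.549, -0.2726])]
```

Run:
```python
from h import *
S=load("side8.npz");P=ray(S,[[279.8,128.7],[292.5,126.2]],.104)[:,:2]
a=np.radians(15.25);R=np.array([[np.cos(a),np.sin(a)],[-np.sin(a),np.cos(a)]])
print(((P-[.52074,.25678])@R.T*1e3).round(1))
from plant import arm
print(arm.sign_off())
```

```text
[[-20.3  39.2]
 [ 22.8  41.6]]
the job is handed in; nothing more can be done
None
```

The sample from the yellow-end slot now stands on its own in groove 4 (21 mm), fully home, and I handed the job in at about 18 s.

**How I found the groove:** An end-on picture put the tongue at about 19.4 mm, so I started at groove 4. I did not try groove 3 (16 mm): the picture and the shoulder stop below both say it would refuse this tongue.

**Feeling for it:** My first four light touches landed on the top of the board, at no more than about 11 N. The tongue then went in when I shifted about 1.5 mm sideways, which is within the camera calibration error. The shoulders stopped it 8.0 mm below the first contact height, with about 8 N at most.

**Last checks:**
- **Top view:** the sample is 1.3 mm along and 0.2 mm across from the groove's middle, with yaw within 0.5° of the gauge.
- **Side view:** the automatic dot detection failed on the placed sample. Dots I read by eye put it about 1 mm along and 1.6 mm across from the middle. This is a rougher reading than the top view but still inside the 3 mm limit.
- **Other samples:** the dots on the other two samples are within 0.1 px of where they started.
- **Rest of the bench:** I only checked the other tools and bottles by eye in the final picture; nothing had visibly moved.
- **Robot:** the gripper is clear of everything.

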